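# Lock the bayonet cap on the air filter and open the air valve

## Robot

A 6-joint arm with a two-finger parallel gripper is mounted at the origin on a cart in front of the work surface, level with it; the furniture and walls round the work are solid. World frame = base frame: x ahead of the robot, y to its left, z up, the work surface at z = 0. Lengths are in m, angles in rad, forces in N, time in s.
With the tool pointing down it reaches from about 0.3 to 0.875 m from the base axis. Payload 4.2 kg.
Tool frame: the origin (TCP) lies at the very end of the fingers, on their centre line; the grasp point (between the pads) lies 19 mm behind it; z points along the fingers, y is the line along which they close (so a half turn about z gives the same grasp; the last joint's range is limited). The gripper opens to 85 mm and grips with 20 to 120 N. Pads are 22 mm wide; open, the fingers measure 114 mm over their backs; the gripper's body (76 mm by 85 mm) begins 54 mm behind the grasp point. The pads swing forward as they close: fully open they stand 13 mm farther back than shut.
Start: joints at [-1.306, 0.32, 1.565, -0, 1.257, -0.02], TCP at [0.162, -0.552, 0.231] pointing down, gripper open.
Joint ranges: [-3.11, 3.11], [-0.84, 2.01], [0.21, 2.61], [-1.34, 4.49], [0.05, 2.63], [-2.56, 2.56]. Speed limits (rad/s): [2.57, 2.57, 3.14, 3.14, 3.14, 3.14].

## Interface

Orientations are given as a rotation vector (axis times angle).
In Python, from workcell import env gives the robot as it stands.
- The arm moves only by the tool pendant, called after ">>>" by a JSON object that holds its "op" and its "data". Schema: {"type":"object","properties":{"motion":{"type":"array","items":{"type":"array","prefixItems":[{"type":"number"},{"type":"array","items":{"type":"number"},"minItems":3,"maxItems":3},{"type":"array","items":{"type":"number"},"minItems":3,"maxItems":3}],"minItems":3,"maxItems":3},"minItems":1,"maxItems":8},"grip_force":{"type":"number"},"only":{"type":"string"},"quiet":{"type":"boolean"},"lines":{"type":"string"}},"required":["motion"],"additionalProperties":false}. motion is a list of rows, 1 to 8 of them, each written [opening, [dx, dy, dz], [rx, ry, rz]]: the finger opening in m, then dx, dy, dz in a scale on which 1.0 is 0.6 m, then a rotation vector rx, ry, rz in fractions of the full range, 1 being pi/2 rad; each row is the pose to reach, as a shift and turn from the pose commanded when the call began, along the tool's axes at that moment; what a row does not reach only later rows make up. A row lasts 1/10 s, in which the tool goes at most 0.05 m and 0.15 rad, less where a joint would pass 70% of its speed; a pose out of reach is approached as far as the arm can. The fingers move at their own pace and stop on an object; grip_force is the grip in N (left out, the last holds). Time passes only in rows, so rows that do not move let the fingers close. The tool returns the time, the measured TCP pose, the force, the opening and the grip force at its end. only (a regular expression) keeps the lines of the reply that match it, lines (a string "A,B") keeps lines A to B, and quiet returns only ok. No shift or turn number may pass 1 either way. Input that does not fit is refused with a message, and nothing moves.
- env.sense(): the state, without advancing time (a new reading comes with each control period).
- env.grab_frame(name): name is "scene" or "top" or "wrist"; returns a dict with "img" (384x512x3 uint8, blue, green, red), "intrinsics" (3x3 intrinsics, pixels), "view" (4x4, takes a point from world to camera coordinates). Camera axes: x right, y up, looking along -z (the intrinsics and any distortion apply to the point x, -y, -z); pixel columns grow to the right and rows downward; lengths in m; the calibration is good to about 2 mm. A picture is of the moment at which its call begins. There is no depth.
- env.close_job(): hands the job in; it is judged then, once.
The state is a dict: "time": time; "joint_pos": joint angles; "qd": joint speeds; "effort": joint torques, N m; "position": TCP position; "tcp_rot": TCP orientation; "wrist_force": force on the tool from outside, world axes, zero at the start; "moment": the same for the moment, N m; "width": finger opening in m; "grip_force": force on a finger pad.
Only numpy, scipy, OpenCV 4.12 (cv2) and the standard library are available. Lean on these libraries where they do the work, as an engineer would, in place of code of your own. Each camera call takes 0.05 s, during which the arm holds its last target. There are 200 camera calls.

## Task

Close the compressed-air filter on the bench: set the cap with the two ears in its mouth, push it down against the spring, turn it about a quarter-turn clockwise and let it rise into its notches so that it stays locked. Only once the cap is locked and let go, swing the valve lever beside it fully open, in line with the pipe. Leave the plain plug without ears, the jar, the dropper bottle and the tape roll where they are.

Things in the scene. Friction and masses are not known exactly. Their poses are not given: they have to be found in the camera images.
- filter_housing: Aluminium filter housing bolted to the bench: base 104 mm square, barrel 88 mm across, open mouth facing up, rim 90 mm above the bench. Origin: centre of the underside, on the barrel's axis; z up. The pipe with the valve leaves along its -y, a short stub along +y to 64 mm from the axis.
- mouth (a point): Centre of the mouth at rim height. Bore 52 mm across inside two inward lips (tops flush with the rim, 8 mm thick, 4 mm in the notches). Cap origin above the housing's origin: 82 mm resting on the sprung plate, ears 2 mm above the lips; 67 mm or less (down to 62 mm, bottom) for the ears to pass below the lips; 71 mm when locked, disc then about flush with the rim.
- gap (a point): One of the two facing gaps between the lips where the ears go in: 21 mm wide, reaching out to 36 mm from the axis; this point is at rim height 31 mm from the axis, at +75 degrees from the housing's x (counter-clockwise from above); the other gap is across the bore. Below the lips the ears turn from here clockwise (from above) only, by 75 degrees.
- notch (a point): Over one of the two facing notches (4 mm deep, in the underside of the lips, unseen from above): at rim height 31 mm from the axis along the housing's +x; the other is across the bore. An ear has about 6 degrees of room either side in it, then a stop. The spring lifts the ears into the notches and holds them.
- follower (a joint): Downward travel of the round sprung plate in the bore that carries the cap: 0 = up (its top 82 mm above the bench), 0.020 = bottom, about 0.011 with the cap locked, 0.015 or more for the ears to pass under the lips. Pushing it takes 3.5 N at the start and 8.5 N at the bottom.
- pipe_end (a point): End of the valve pipe, on the pipe's centreline, 168 mm from the barrel's axis along the housing's -y, 45 mm above the bench; pipe and fittings are 22 to 32 mm thick.
- bayonet_cap: Loose cap, about 0.18 kg, standing on the bench: aluminium disc 49 mm across, 20 mm high, foot tapered; two steel ears along its x axis to 34 mm from the axis (14 mm wide, 10 to 15 mm above the underside). Black upright grip bar on top, 50 mm long (along x, like the ears), 14 mm thick (y), up to 62 mm. Origin: centre of the underside, z up. A half turn makes no difference.
- plain_plug: A loose plug like the bayonet cap (same disc and grip bar) but without ears; it does not lock. Leave it. Origin: centre of the underside.
- valve_lever (a joint): Ball-valve lever on the pipe, turning about a vertical axis with slight friction (0.08 N m) and staying where it is left. 0 = shut, the lever points along the housing's -x, across the pipe; 1.571 = fully open (stop), the lever points along the housing's -y, in line with the pipe and away from the barrel. It opens counter-clockwise seen from above.
- lever_pivot (a point): On the lever's axis, at mid-height of the lever: 110 mm from the housing's axis along its -y, 75 mm above the bench.
- lever_grip (a point): Middle of the lever's black grip, 66 mm from the pivot; the grip is 44 mm long (44 to 88 mm from the pivot), 16 mm wide and 14 mm high (68 to 82 mm above the bench). The point's own x axis points along the lever toward the pivot.
- jar: Clear screw-top jar with dark lid, 64 mm across, 99 mm high. Bystander. Origin: centre of the underside.
- dropper: Small amber dropper bottle, 34 mm across, 102 mm high. Bystander. Origin: centre of the underside.
- tape: Roll of beige masking tape lying flat, 100 mm across, 25 mm high. Bystander. Origin: centre of the underside.

How it is judged:
By the outcome, as a careful person would: the job done as asked, in the order asked, and still so for the second after the job is handed in, with the robot touching nothing.
It also fails if it takes over 54 s, if anything falls off the work surface, if the arm or the gripper's body presses on something with over 40 N, if the wrist force passes 120 N, or if a joint passes its speed limit or range.

## Working session

There is one attempt and no reset: what is moved stays moved. The work goes in short steps, Python scripts to look and compute and a tool call to move; the robot and the scene stay as the last step left them, time stands still between calls to the robot, and variables do not carry over. Pictures are saved under pics/ and viewed, at most 10 in all, crops included, and the job is handed in when it is done.

```bash
ls; mkdir -p pics
```

Run:
```python
from workcell import env
import cv2,numpy as np
s=env.sense();print(s['time'],s['position'],s['tcp_rot'])
for n in("scene","top"):
    f=env.grab_frame(n);cv2.imwrite(f"pics/{n}0.png",f["img"]);np.savez(f"{n}0.npz",**f)
    v=np.array(f["view"]);print(n,f["intrinsics"],v, -v[:3,:3].T@v[:3,3],[k for k in f])
a=[cv2.imread(f"pics/{n}0.png") for n in("top","scene")]
```

```text
pics
workcell.py
0.0 [ 0.16142799 -0.55137513  0.23047417] [-3.10802413e+00 -4.45588247e-01  3.03462036e-04]
scene [[472.07491192   0.         262.63077383]
 [  0.         472.07491192 191.74475049]
 [  0.           0.           1.        ]] [[-0.69721934 -0.71671585 -0.01426817  0.34474557]
 [ 0.4597316  -0.46232026  0.75822611 -0.35998844]
 [-0.55002913  0.52209038  0.65183555 -0.79190577]
 [ 0.          0.          0.          1.        ]] [-0.02970991  0.49410105  0.79406385] ['img', 'intrinsics', 'view']
top [[395.17019766   0.         257.99765926]
 [  0.         395.17019766 189.74434261]
 [  0.           0.           1.        ]] [[ 0.06332003 -0.99798679  0.00359612 -0.1163671 ]
 [ 0.97459499  0.06261076  0.21504533 -0.56813008]
 [-0.21483755 -0.01011192  0.97659745 -0.99416135]
 [ 0.          0.          0.          1.        ]] [ 0.34748191 -0.09061465  1.09348763] ['img', 'intrinsics', 'view']
```

View pics/top0.png

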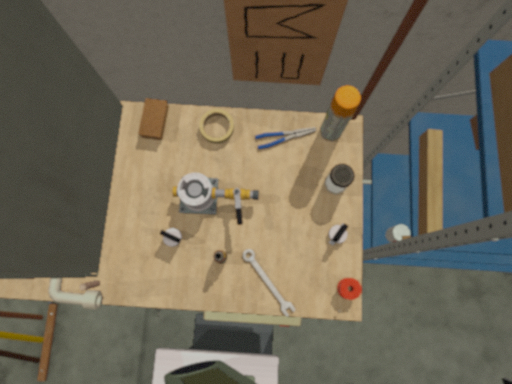

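View pics/scene0.png

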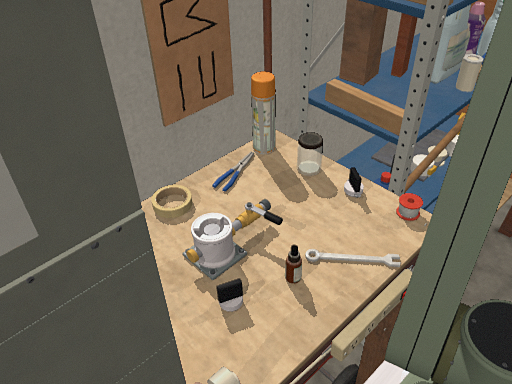

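The housing is at about (197,190) in top, with the lever at (238,207) pointing down. There are two plugs, at about (171,238) and (337,234). I'll zoom in to see which one has ears and where the gaps are.

Run:
```python
import cv2,numpy as np
t=cv2.imread("pics/top0.png");s=cv2.imread("pics/scene0.png")
def c(i,u,v,h,sz=(266,266)): return cv2.resize(i[v-h:v+h,u-h:u+h],sz,interpolation=cv2.INTER_CUBIC)
r1=np.hstack([c(t,171,238,19),c(t,337,234,19),c(t,197,190,28)])
r2=np.hstack([c(s,231,294,26),c(s,355,184,26),c(s,213,232,32)])
cv2.imwrite("pics/mos.png",np.vstack([r1,r2]))
```

```text
(no output)
```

View pics/mos.png

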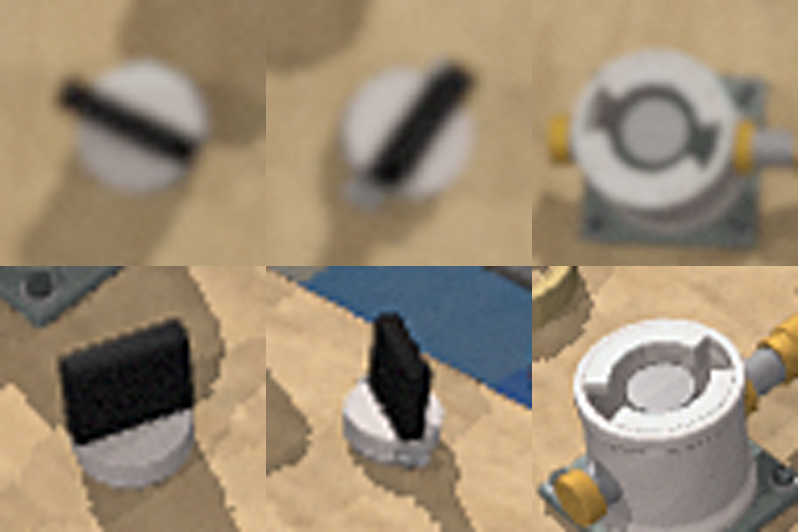

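The plug on the right, at top (337,234) and scene (355,184), shows an ear at its foot, so it is the bayonet cap. The left one is plain. The gaps in the mouth are visible.

Create h.py:
```python
import numpy as np,cv2
from scipy.spatial.transform import Rotation as R
def load(n): return dict(np.load(n+".npz"))
def ray(f,uv):
    K,V=f["intrinsics"],f["view"]; d=np.linalg.inv(K)@np.array([uv[0],uv[1],1.]); d=d*[1,-1,-1]
    return -V[:3,:3].T@V[:3,3], V[:3,:3].T@d
def onz(f,uv,z):
    o,d=ray(f,uv); return o+d*(z-o[2])/d[2]
def tri(*fu):
    A=0;b=0
    for f,uv in fu:
        o,d=ray(f,uv);d=d/np.linalg.norm(d);P=np.eye(3)-np.outer(d,d);A=A+P;b=b+P@o
    return np.linalg.solve(A,b)
def proj(f,p):
    c=f["view"][:3,:3]@p+f["view"][:3,3]; q=f["intrinsics"]@(c*[1,-1,-1]); return q[:2]/q[2]
def blob(img,mask,u,v,h):
    m=np.zeros(mask.shape,np.uint8); m[v-h:v+h,u-h:u+h]=mask[v-h:v+h,u-h:u+h]
    n,l,st,ce=cv2.connectedComponentsWithStats(m.astype(np.uint8)); k=1+np.argmax(st[1:,4]); return l==k,st[k],ce[k]
def local(s,p,yaw=None):
    "shift of TCP to world point p in tool axes"
    return R.from_rotvec(s['tcp_rot']).inv().apply(np.array(p)-s['position'])
```

Run:
```python
from h import *
t=load("top0");s=load("scene0")
def dark(f): return (f["img"].max(2)<60)
for n,(u,v),(u2,v2) in (("cap",(337,234),(355,184)),("lever",(238,207),(265,212))):
    m,st,c=blob(0,dark(t),u,v,18);m2,st2,c2=blob(0,dark(s),u2,v2,22)
    print(n,st,c,st2,c2,tri((t,c),(s,c2)))
    ys,xs=np.nonzero(m);r=cv2.minAreaRect(np.c_[xs,ys].astype(np.float32));b=cv2.boxPoints(r)
    print(r,[onz(t,q,.062 if n=="cap" else .082)[:2].round(3) for q in b])
for n,uv in(("mouth",(197,190)),): print(n,onz(t,uv,.09))
print(tri((t,(197-28+131/9.5*2.0,190-28+0)),(s,(0,0))) if 0 else "", onz(t,(257,195),.05), onz(t,(171,238),.06),onz(t,(220,257),.06))
```

```text
cap [333 225  14  16  69] [339.43478261 232.76811594] [349 167  12  25 205] [354.74146341 179.2195122 ] [ 0.47509469 -0.30359132  0.04310156]
((339.49664306640625, 232.64764404296875), (3.6865439414978027, 18.35079574584961), 34.99202346801758) [array([ 0.456, -0.282]), array([ 0.497, -0.309]), array([ 0.492, -0.317]), array([ 0.451, -0.29 ])]
lever [237 209   4  15  50] [238.66 215.46] [264 203  19  22 153] [272.06535948 216.32679739] [ 0.49902473 -0.03459596  0.08027436]
((238.5, 216.0), (14.0, 3.0), 90.0) [array([ 0.515, -0.029]), array([ 0.516, -0.037]), array([ 0.48 , -0.039]), array([ 0.479, -0.032])]
mouth [0.55739475 0.07790309 0.09      ]
 [ 0.56238254 -0.07804468  0.05      ] [0.43180258 0.13816609 0.06      ] [0.39120433 0.00668054 0.06      ]
```

Run:
```python
from h import *
from workcell import env
s=env.sense();print(local(s,(.46,-.30,.24)).round(3)); print(R.from_rotvec(s['tcp_rot']).as_matrix().round(3))
v=env.grab_frame("wrist")["view"];print("cam in tool",local(s,-v[:3,:3].T@v[:3,3]).round(3))
```

```text
[ 0.357 -0.157 -0.009]
[[ 0.96   0.281 -0.   ]
 [ 0.281 -0.96   0.002]
 [ 0.    -0.002 -1.   ]]
cam in tool [ 0.069 -0.001 -0.142]
```

Units first: shifts go in shares of 0.6 m and turns go in shares of pi/2 rad. So 0.35 m / 0.6 = 0.5833, 0.31 m / 0.6 = 0.5167, 0.86 rad / 1.5708 = 0.5475.

>>> {"op": "pendant", "data": {"motion": [[0.085, [0.0833, -0.0333, 0], [0, 0, 0.07]], [0.085, [0.1667, -0.0667, 0], [0, 0, 0.1401]], [0.085, [0.25, -0.1, 0], [0, 0, 0.2101]], [0.085, [0.3167, -0.1333, 0], [0, 0, 0.2801]], [0.085, [0.3833, -0.1667, 0], [0, 0, 0.3501]], [0.085, [0.45, -0.2, 0], [0, 0, 0.4202]], [0.085, [0.5167, -0.2333, 0], [0, 0, 0.4902]], [0.085, [0.5833, -0.2617, 0], [0, 0, 0.5475]]], "grip_force": 40}}

```text
time: 0.95
position: [0.4543, -0.301, 0.2312]
tcp_rot: [3.011, -0.897, -0.001]
wrist_force: [-0.4, -0.6, -0.2]
width: 0.0851
grip_force: 0.0
```

>>> {"op": "pendant", "data": {"motion": [[0.085, [0, 0, 0], [0, 0, 0]], [0.085, [0, 0, 0], [0, 0, 0]]]}}

```text
time: 1.15
position: [0.4536, -0.3021, 0.2309]
tcp_rot: [3.014, -0.886, -0.002]
wrist_force: [-0.3, -0.8, 0.2]
width: 0.0851
grip_force: 0.0
```

Run:
```python
from h import *
from workcell import env
s=env.sense();f=env.grab_frame("wrist");np.savez("w1.npz",pos=s['position'],rot=s['tcp_rot'],**f);cv2.imwrite("pics/w1.png",f["img"])
print(s['position'],s['time'],proj(f,np.array([.474,-.30,.06])))
```

```text
[ 0.45362327 -0.30213365  0.23089634] 1.15 [244.85876361 164.24941646]
```

View pics/w1.png

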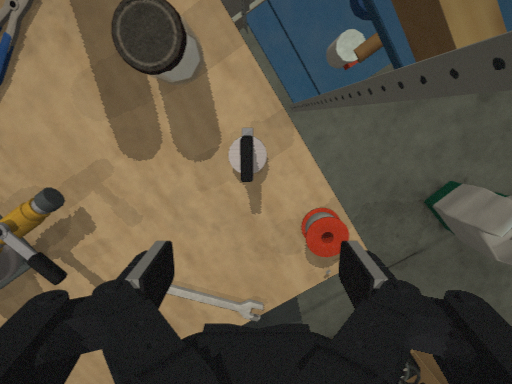

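The wrist view shows the cap at (247,157), with its steel ear visible at (247,131), in line with the bar. The jar is at the upper left and the red reel at (325,232).

Add to h.py:
```python
def bar(f,u,v,h):
    m,st,c=blob(0,f["img"].max(2)<60,u,v,h);ys,xs=np.nonzero(m);r=cv2.minAreaRect(np.c_[xs,ys].astype(np.float32))
    b=cv2.boxPoints(r);i=np.argsort(b[:,1]);return b[i[:2]].mean(0),b[i[2:]].mean(0),r
def disc(f,u,v,h):
    g=f["img"].astype(int);m=((g.min(2)>95)&(g.max(2)-g.min(2)<30));m=m|(g.max(2)<60)
    m,st,c=blob(0,m,u,v,h);m=cv2.morphologyEx(m.astype(np.uint8),cv2.MORPH_OPEN,np.ones((13,13)))
    ct=max(cv2.findContours(m,0,1)[0],key=cv2.contourArea);return cv2.minEnclosingCircle(ct),cv2.fitEllipse(ct)
```

Run:
```python
from h import *
f=load("w1");s=load("scene0")
a,b,r=bar(f,247,157,28);print(a,b,r);P,Q=onz(f,a,.062),onz(f,b,.062);print(P,Q,(P+Q)/2,np.degrees(np.arctan2(*(P-Q)[1::-1])),np.linalg.norm(P-Q))
d=disc(f,247,157,28);print(d,onz(f,d[1][0],.02),f["view"].round(3),f["intrinsics"])
s0=blob(0,s["img"].max(2)<60,355,184,22);ys,xs=np.nonzero(s0[0]);print("scene far/near top",xs[ys<170].mean(),ys.min())
```

```text
[246.5     135.99998] [246.5     180.99998] ((246.5, 158.49998474121094), (10.999998092651367, 44.99999237060547), 0.0)
[ 0.49910284 -0.31876913  0.062     ] [ 0.45722629 -0.29126878  0.062     ] [ 0.47816456 -0.30501895  0.062     ] -33.29292750597961 0.0500990501994973Traceback (most recent call last):
  File "<stdin>", line 4, in <module>
  File "h.py", line 28, in disc
    ct=max(cv2.findContours(m,0,1)[0],key=cv2.contourArea);return cv2.minEnclosingCircle(ct),cv2.fitEllipse(ct)
ValueError: max() iterable argument is empty
```

Scaled: 0.1 m / 0.6 = 0.1667, 0.08 m / 0.6 = 0.1333, 0.009 rad / 1.5708 = 0.0057.

>>> {"op": "pendant", "data": {"motion": [[0.085, [0, 0, 0.0667], [0, 0, 0]], [0.085, [0, 0, 0.1333], [0, 0, 0.0032]], [0.085, [0, 0, 0.1667], [0, 0, 0.0057]], [0.085, [0, 0, 0.1667], [0, 0, 0.0057]], [0.085, [0, 0, 0.1667], [0, 0, 0.0057]]]}}

```text
time: 1.7
position: [0.4529, -0.304, 0.1319]
tcp_rot: [3.007, -0.907, 0.001]
wrist_force: [-0.2, -0.3, 0.8]
width: 0.0847
grip_force: 0.0
```

Run:
```python
from h import *
from workcell import env
s=env.sense();f=env.grab_frame("wrist");np.savez("w2.npz",**f);cv2.imwrite("pics/w2.png",f["img"])
g=load("w1");c=proj(f,np.array([.478,-.305,.062])).astype(int);print(c)
a,b,r=bar(f,c[0],c[1],50);a1,b1,_=bar(g,247,157,28);print(a,b,r)
print(tri((f,a),(g,a1)));P,Q=onz(f,a,.062),onz(f,b,.062);print(P,Q,(P+Q)/2,np.linalg.norm(P-Q),np.degrees(np.arctan2(*(P-Q)[1::-1])))
print(local(s,[*((P+Q)/2)[:2],.030]),s['position'],s['tcp_rot'])
```

```text
[239 179]
[238.66422 143.91928] [240.67062 210.1312 ] ((239.66741943359375, 177.02523803710938), (66.24232482910156, 18.47636604309082), 88.26429748535156)
[ 0.49863264 -0.31682633  0.03370174]
[ 0.5006023  -0.31967563  0.062     ] [ 0.45676136 -0.29148626  0.062     ] [ 0.47868183 -0.30558095  0.062     ] 0.05212167118714009 -32.740701664562145
[ 0.02231686 -0.01294621  0.10186496] [ 0.45289987 -0.30398492  0.13185705] [ 3.00748557e+00 -9.06800900e-01  6.32525006e-04]
```

Scaled: 0.102 m / 0.6 = 0.17, 0.022 m / 0.6 = 0.0367.

>>> {"op": "pendant", "data": {"motion": [[0.085, [0.0167, -0.01, 0.0333], [0, 0, 0]], [0.085, [0.0367, -0.0217, 0.0833], [0, 0, 0]], [0.085, [0.0367, -0.0217, 0.1333], [0, 0, 0]], [0.085, [0.0367, -0.0217, 0.17], [0, 0, 0]], [0.085, [0.0367, -0.0217, 0.17], [0, 0, 0]], [0.085, [0.0367, -0.0217, 0.17], [0, 0, 0]]]}}

```text
time: 2.35
position: [0.4798, -0.3051, 0.0309]
tcp_rot: [3.008, -0.905, 0.004]
wrist_force: [0.2, 0.1, 0.9]
width: 0.0849
grip_force: 0.0
```

>>> {"op": "pendant", "data": {"motion": [[0, [0, 0, 0], [0, 0, 0]], [0, [0, 0, 0], [0, 0, 0]], [0, [0, 0, 0], [0, 0, 0]], [0, [0, 0, 0], [0, 0, 0]], [0, [0, 0, 0], [0, 0, 0]], [0, [0, 0, 0], [0, 0, 0]]], "grip_force": 60}}

```text
time: 2.95
position: [0.479, -0.3043, 0.0297]
tcp_rot: [3.008, -0.905, 0.001]
wrist_force: [-0.3, -0.6, 2.5]
width: 0.0131
grip_force: 59.8
```

Scaled: -0.21 m / 0.6 = -0.35, -0.09 m / 0.6 = -0.15, -0.12 rad / 1.5708 = -0.0764.

>>> {"op": "pendant", "data": {"motion": [[0, [0, 0, -0.05], [0, 0, 0]], [0, [0, 0, -0.1167], [0, 0, -0.0764]], [0, [-0.0167, -0.0333, -0.1833], [0, 0, -0.1528]], [0, [-0.0333, -0.0833, -0.2333], [0, 0, -0.2292]], [0, [-0.0583, -0.15, -0.275], [0, 0, -0.3056]], [0, [-0.0833, -0.2167, -0.3083], [0, 0, -0.382]], [0, [-0.1083, -0.2833, -0.3333], [0, 0, -0.4584]], [0, [-0.1333, -0.3417, -0.35], [0, 0, -0.5348]]]}}

```text
time: 3.75
position: [0.5255, -0.0871, 0.2401]
tcp_rot: [3.115, 0.409, 0.002]
wrist_force: [0.2, -0.2, -2.7]
width: 0.0129
grip_force: 59.2
```

Run:
```python
from h import *
from workcell import env
s=env.sense();r=R.from_rotvec(s['tcp_rot']);y=np.degrees(np.arctan2(*r.as_matrix()[1::-1,0]));print(local(s,(.54,.01,.25)),y,np.radians(y-75),s['width'])
```

```text
[ 0.03907053 -0.09002889 -0.00983773] 14.957579713403815 -1.0479379248673408 0.012919661247444375
```

Scaled: -0.09 m / 0.6 = -0.15, -0.075 m / 0.6 = -0.125, -1.048 rad / 1.5708 = -0.6672.

>>> {"op": "pendant", "data": {"motion": [[0, [0.0133, -0.0333, 0], [0, 0, -0.0891]], [0, [0.025, -0.0667, 0], [0, 0, -0.1783]], [0, [0.04, -0.1, -0.0167], [0, 0, -0.2674]], [0, [0.0533, -0.125, -0.0167], [0, 0, -0.3565]], [0, [0.065, -0.15, -0.0167], [0, 0, -0.4456]], [0, [0.065, -0.15, -0.0167], [0, 0, -0.5348]], [0, [0.065, -0.15, -0.0167], [0, 0, -0.6239]], [0, [0.065, -0.15, -0.0167], [0, 0, -0.6672]]]}}

```text
time: 4.55
position: [0.5396, 0.0082, 0.2484]
tcp_rot: [-2.492, -1.911, 0.003]
wrist_force: [-0.1, 0.2, -1.7]
width: 0.0129
grip_force: 59.2
```

>>> {"op": "pendant", "data": {"motion": [[0, [0, 0, 0], [0, 0, 0]], [0, [0, 0, 0], [0, 0, 0]], [0, [0, 0, 0], [0, 0, 0]]]}}

```text
time: 4.85
position: [0.54, 0.0079, 0.249]
tcp_rot: [-2.498, -1.904, 0.001]
wrist_force: [0.6, 1.0, -2.3]
width: 0.0132
grip_force: 59.2
```

Run:
```python
from h import *
from workcell import env
s=env.sense();f=env.grab_frame("wrist");np.savez("w3.npz",pos=s['position'],rot=s['tcp_rot'],**f);cv2.imwrite("pics/w3.png",f["img"])
print(s['position'],s['joint_pos'].round(2) if hasattr(s['joint_pos'],'round') else s['joint_pos'],proj(f,np.array([.557,.078,.09])))
```

```text
[0.53998511 0.00789733 0.24900915] [-0.01  0.25  1.61 -0.    1.28  0.26] [254.77758097 113.55298677]
```

View pics/w3.png

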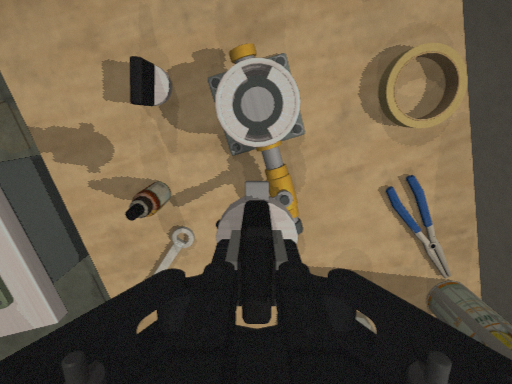

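The housing mouth is at (257,101), with its gaps at about (257,73) and (261,133), nearly in line with the held cap's ears. The cap's ear shows at (257,190).

Create mouth.py:
```python
from h import *
import sys
def rim(f,uv,h=60,zs=.09):
    g=f["img"].astype(int);hsv=cv2.cvtColor(f["img"],cv2.COLOR_BGR2HSV);m=((hsv[...,2]>150)&(hsv[...,1]<35)).astype(np.uint8)
    m,st,c=blob(0,m,int(uv[0]),int(uv[1]),h)
    ct=max(cv2.findContours(m.astype(np.uint8),0,1)[0],key=cv2.contourArea);return ct
def circ(f,ct,z):
    P=np.array([onz(f,p,z)[:2] for p in cv2.convexHull(ct)[:,0]])
    for _ in range(6):
        x=np.linalg.lstsq(np.c_[2*P,np.ones(len(P))],(P**2).sum(1),rcond=None)[0];r=np.sqrt(x[2]+x[:2]@x[:2]);e=np.linalg.norm(P-x[:2],axis=1)-r
        k=abs(e)<max(.001,2*e.std());P=P[k]
    return x[:2],r,e.std(),len(P)
def prof(f,c,z,r):
    g=cv2.cvtColor(f["img"],cv2.COLOR_BGR2GRAY).astype(np.float32);a=np.radians(np.arange(0,360,1))
    uv=np.array([proj(f,np.array([c[0]+r*np.cos(t),c[1]+r*np.sin(t),z])) for t in a],np.float32)
    return cv2.remap(g,uv[:,0],uv[:,1],1)[:,0]
def gaps(f,c,z=.09,r=.031):
    p=prof(f,c,z,r);th=(np.percentile(p,90)+p.min())/2;out=[]
    n,l=cv2.connectedComponents(np.tile(np.roll(p<th,0),(1,1)).astype(np.uint8).reshape(1,-1))
    return th,[(np.nonzero(l[0]==k)[0].min(),np.nonzero(l[0]==k)[0].max()) for k in range(1,n)]
```

Run:
```python
from mouth import *
f=load("w3");ct=rim(f,(257,101))
for z in(.08,.09,.1): print(z,circ(f,ct,z))
c=circ(f,ct,.09)[0]
for r in(.029,.031,.033): print(gaps(f,c,r=r))
t=load("top0");print(circ(t,rim(t,(197,190),28),.09))
# cap in hand: ear & yaw
K=R.from_rotvec(f['rot']).as_matrix();print("toolx yaw",np.degrees(np.arctan2(K[1,0],K[0,0])))
for n in("pipe",): 
    hsv=cv2.cvtColor(f["img"],cv2.COLOR_BGR2HSV);m=(cv2.inRange(hsv,(15,150,120),(32,255,255)))
    n,l,st,ce=cv2.connectedComponentsWithStats(m);print([(st[k,4],ce[k].round(1),onz(f,ce[k],.05)[:2].round(4)) for k in range(1,n) if st[k,4]>60])
```

```text
0.08 (array([0.56235826, 0.08703595]), np.float64(0.044275131520307244), np.float64(0.00017181988638827444), 42)
0.09 (array([0.56221707, 0.08666777]), np.float64(0.04285074450628631), np.float64(0.00016629222319408397), 42)
0.1 (array([0.56207588, 0.0862996 ]), np.float64(0.04142635749225841), np.float64(0.00016076455999990656), 42)
(np.float32(118.292625), [(np.int64(55), np.int64(98)), (np.int64(234), np.int64(277))])
(np.float32(118.305954), [(np.int64(54), np.int64(99)), (np.int64(234), np.int64(278))])
(np.float32(122.56836), [(np.int64(54), np.int64(99)), (np.int64(233), np.int64(278))])
(array([0.56039386, 0.0856138 ]), np.float64(0.04328731519994645), np.float64(0.0004126998526320375), 19)
toolx yaw 74.6405237488194
[(np.int32(232), array([244.3,  50.1]), array([0.5635, 0.146 ])), (np.int32(65), array([271.7, 145.6]), array([0.5667, 0.0372])), (np.int32(561), array([284.9, 186.1]), array([ 0.57  , -0.0157]))]
```

Run:
```python
from mouth import *
f=load("w3");K=R.from_rotvec(f['rot']).as_matrix();p=f['pos']
g=cv2.cvtColor(f["img"],cv2.COLOR_BGR2GRAY)
print(g[176:204,257]);print(g[189,240:275])
for uv in((257,181),(257,182),(257,183)): print(K.T@(onz(f,uv,p[2]-.015)-p))
print(f["img"][189,235:280].tolist())
```

```text
[ 90  88  92  88  82  66  98 118 123 123 127 126 127 128 128 125 128 129
 129 126 128 108  93  94  43  17  14  18]
[100 101  97  98  92  96 118 127 124 126 125 124 125 126 128 127 127 128
 126 126 126 125 129 124 127 127 128 129 114  74  76  81  81  79  85]
[ 0.03402812 -0.0001545   0.01499277]
[ 0.03344044 -0.00015367  0.01499289]
[ 0.03285158 -0.00015284  0.01499302]
[[90, 124, 149], [66, 95, 114], [69, 98, 116], [71, 102, 122], [70, 98, 119], [69, 97, 119], [70, 98, 119], [66, 95, 114], [67, 96, 115], [67, 91, 105], [89, 95, 99], [114, 117, 122], [122, 127, 130], [118, 124, 127], [121, 126, 128], [121, 124, 128], [120, 123, 127], [121, 124, 129], [122, 125, 131], [122, 127, 131], [120, 126, 130], [123, 127, 130], [122, 127, 131], [120, 126, 128], [119, 126, 128], [122, 126, 129], [121, 124, 128], [124, 128, 132], [119, 123, 127], [123, 126, 129], [122, 127, 130], [122, 128, 130], [124, 128, 133], [105, 113, 119], [38, 72, 91], [29, 74, 97], [30, 80, 104], [31, 78, 106], [28, 77, 103], [32, 83, 109], [31, 84, 111], [33, 85, 111], [30, 86, 113], [31, 88, 115], [44, 108, 142]]
```

Scaled: 0.08 m / 0.6 = 0.1333, 0.07 m / 0.6 = 0.1167, -0.03 rad / 1.5708 = -0.0191.

>>> {"op": "pendant", "data": {"motion": [[0, [0.0167, 0, 0.0333], [0, 0, -0.0191]], [0, [0.0333, 0, 0.0833], [0, 0, -0.0191]], [0, [0.0417, 0, 0.1167], [0, 0, -0.0191]], [0, [0.05, 0, 0.1333], [0, 0, -0.0191]], [0, [0.05, 0, 0.1333], [0, 0, -0.0191]], [0, [0.05, 0, 0.1333], [0, 0, -0.0191]], [0, [0.05, 0, 0.1333], [0, 0, -0.0191]]]}}

```text
time: 5.6
position: [0.5489, 0.0367, 0.1706]
tcp_rot: [2.467, 1.942, 0.003]
wrist_force: [-0.2, -0.0, -2.7]
width: 0.0132
grip_force: 59.1
```

Run:
```python
from mouth import *
from workcell import env
s=env.sense();f=env.grab_frame("wrist");np.savez("w4.npz",pos=s['position'],rot=s['tcp_rot'],**f);cv2.imwrite("pics/w4.png",f["img"])
uv=proj(f,np.array([.562,.0865,.09]));print(uv);ct=rim(f,uv,100)
for z in(.085,.09,.095): print(z,circ(f,ct,z))
c=circ(f,ct,.09)[0];print(gaps(f,c),gaps(f,c,r=.033))
K=R.from_rotvec(s['tcp_rot']).as_matrix();print(s['position'],np.degrees(np.arctan2(K[1,0],K[0,0])),local(s,[*c,.16]),K[:,2])
w=load("w3");print(tri((w,cv2.minEnclosingCircle(rim(w,(257,101)))[0]),(f,cv2.minEnclosingCircle(ct)[0])))
```

```text
[257.95626611 140.40712692]
0.085 (array([0.56214662, 0.08651939]), np.float64(0.043874889624869), np.float64(0.00010841817036346443), 38)
0.09 (array([0.5621955 , 0.08692319]), np.float64(0.04291070278943255), np.float64(0.00010603559177512083), 38)
0.095 (array([0.56224437, 0.087327  ]), np.float64(0.04194651595399318), np.float64(0.0001036530131867718), 38)
(np.float32(122.751564), [(np.int64(54), np.int64(99)), (np.int64(234), np.int64(278))]) (np.float32(121.33862), [(np.int64(54), np.int64(99)), (np.int64(234), np.int64(278))])
[0.54892793 0.03666917 0.1706327 ] 76.40557165474026 [0.051959   0.00105598 0.01066286] [ 2.65714230e-03 -1.00750737e-04 -9.99996465e-01]
[0.56214214 0.08729577 0.11959697]
```

Scaled: 0.052 m / 0.6 = 0.0867, 0.001 m / 0.6 = 0.0017.

>>> {"op": "pendant", "data": {"motion": [[0, [0.0333, 0, 0], [0, 0, 0]], [0, [0.0667, 0.0017, 0.0083], [0, 0, 0]], [0, [0.0867, 0.0017, 0.0333], [0, 0, 0]], [0, [0.0867, 0.0017, 0.0667], [0, 0, 0]], [0, [0.0867, 0.0017, 0.0767], [0, 0, 0]], [0, [0.0867, 0.0017, 0.0767], [0, 0, 0]], [0, [0.0867, 0.0017, 0.0767], [0, 0, 0]]]}}

```text
time: 6.35
position: [0.5619, 0.0869, 0.1243]
tcp_rot: [2.468, 1.942, 0.002]
wrist_force: [0.5, 0.0, -2.1]
width: 0.013
grip_force: 59.0
```

Run:
```python
from workcell import env;import cv2
from h import *
s=env.sense();print(s['position'],local(s,(.5622,.0868,.112)))
```

```text
[0.56190262 0.08692679 0.12428384] [-5.94685562e-05  2.98639714e-04  1.22843241e-02]
```

>>> {"op": "pendant", "data": {"motion": [[0, [0, 0, 0.0083], [0, 0, 0]], [0, [0, 0, 0.0167], [0, 0, 0]], [0, [0, 0, 0.02], [0, 0, 0]], [0, [0, 0, 0.02], [0, 0, 0]]]}}

```text
time: 6.75
position: [0.5612, 0.087, 0.1114]
tcp_rot: [2.469, 1.943, -0.001]
wrist_force: [-0.7, -0.1, 0.4]
width: 0.0134
grip_force: 59.7
```

Scaled: 0.006 m / 0.6 = 0.01, 0.003 m / 0.6 = 0.005.

>>> {"op": "pendant", "data": {"motion": [[0, [0, 0, 0.005], [0, 0, 0]], [0, [0, 0, 0.01], [0, 0, 0]], [0, [0, 0, 0.01], [0, 0, 0]]]}}

```text
time: 7.05
position: [0.5613, 0.0871, 0.1052]
tcp_rot: [2.468, 1.943, 0.0]
wrist_force: [-1.4, -0.1, 2.9]
width: 0.0132
grip_force: 59.9
```

>>> {"op": "pendant", "data": {"motion": [[0, [0, 0, 0.0067], [0, 0, 0]], [0, [0, 0, 0.0133], [0, 0, 0]], [0, [0, 0, 0.02], [0, 0, 0]], [0, [0, 0, 0.02], [0, 0, 0]]]}}

```text
time: 7.45
position: [0.5615, 0.0872, 0.0931]
tcp_rot: [2.468, 1.943, 0.0]
wrist_force: [-2.2, -1.2, 5.8]
width: 0.013
grip_force: 60.4
```

Scaled: 0.4 rad / 1.5708 = 0.2546.

>>> {"op": "pendant", "data": {"motion": [[0, [0, 0, 0], [0, 0, 0.0637]], [0, [0, 0, 0], [0, 0, 0.1273]], [0, [0, 0, 0], [0, 0, 0.191]], [0, [0, 0, 0], [0, 0, 0.2546]]]}}

```text
time: 7.85
position: [0.5625, 0.0873, 0.0939]
tcp_rot: [2.807, 1.408, 0.004]
wrist_force: [0.6, -1.1, 5.6]
width: 0.0133
grip_force: 60.4
```

>>> {"op": "pendant", "data": {"motion": [[0, [0, 0, 0], [0, 0, 0.0764]], [0, [0, 0, 0], [0, 0, 0.1528]], [0, [0, 0, 0], [0, 0, 0.2292]], [0, [0, 0, 0], [0, 0, 0.3056]], [0, [0, 0, 0], [0, 0, 0.382]], [0, [0, 0, 0], [0, 0, 0.4584]], [0, [0, 0, 0], [0, 0, 0.5348]], [0, [0, 0, 0], [0, 0, 0.573]]]}}

```text
time: 8.65
position: [0.5632, 0.0867, 0.0941]
tcp_rot: [3.14, 0.049, 0.007]
wrist_force: [2.4, -3.3, 4.9]
width: 0.0128
grip_force: 60.3
```

>>> {"op": "pendant", "data": {"motion": [[0, [0, 0, 0], [0, 0, 0]], [0, [0, 0, 0], [0, 0, 0]]]}}

```text
time: 8.85
position: [0.5633, 0.0868, 0.0941]
tcp_rot: [3.14, 0.054, 0.007]
wrist_force: [1.5, -1.8, 5.6]
width: 0.0134
grip_force: 60.3
```

```bash
python3 -c "
from workcell import env;import numpy as np
s=env.sense();r=s['tcp_rot'];print(np.degrees(2*np.arctan2(r[1],r[0])),s['moment'],s['joint_pos'])"
```

```text
1.9541795240497732 [-0.48167384 -0.22431824 -0.05495066] [ 1.33420054e-01  4.29095415e-01  1.77165584e+00 -1.47655201e-03
  9.36225276e-01  1.67098212e+00]
```

Scaled: -0.007 m / 0.6 = -0.0117, -0.005 m / 0.6 = -0.0083.

>>> {"op": "pendant", "data": {"motion": [[0, [0, 0, -0.0033], [0, 0, 0]], [0, [0, 0, -0.0083], [0, 0, 0]], [0, [0, 0, -0.0117], [0, 0, 0]], [0, [0, 0, -0.0117], [0, 0, 0]]]}}

```text
time: 9.25
position: [0.5631, 0.0869, 0.1006]
tcp_rot: [3.141, 0.053, 0.007]
wrist_force: [4.1, -2.3, 1.2]
width: 0.0131
grip_force: 60.5
```

>>> {"op": "pendant", "data": {"motion": [[0, [0, 0, -0.0017], [0, 0, 0]], [0, [0, 0, -0.0033], [0, 0, 0]], [0, [0, 0, -0.0033], [0, 0, 0]]]}}

```text
time: 9.55
position: [0.5631, 0.0869, 0.1007]
tcp_rot: [3.141, 0.053, 0.005]
wrist_force: [8.2, -2.3, -8.6]
width: 0.0133
grip_force: 58.9
```

Scaled: 0.002 m / 0.6 = 0.0033, 0.001 m / 0.6 = 0.0017.

>>> {"op": "pendant", "data": {"motion": [[0, [0, 0, 0.0017], [0, 0, 0]], [0, [0, 0, 0.0033], [0, 0, 0]], [0.05, [0, 0, 0.0033], [0, 0, 0]], [0.05, [0, 0, 0.0033], [0, 0, 0]], [0.05, [0, 0, 0.0033], [0, 0, 0]], [0.05, [0, 0, 0.0033], [0, 0, 0]]]}}

```text
time: 10.15
position: [0.5607, 0.0874, 0.1]
tcp_rot: [-3.141, -0.053, 0.002]
wrist_force: [-0.1, -0.1, -0.1]
width: 0.05
grip_force: 0.0
```

>>> {"op": "pendant", "data": {"motion": [[0.05, [0, 0, -0.05], [0, 0, 0]], [0.05, [0, 0, -0.1167], [0, 0, 0]], [0.05, [-0.0667, 0.0333, -0.1833], [0, 0, 0]], [0.05, [-0.1167, 0.0667, -0.2167], [0, 0, 0]], [0.05, [-0.1167, 0.1, -0.2167], [0, 0, 0]], [0.05, [-0.1167, 0.1, -0.2167], [0, 0, 0]], [0.05, [-0.1167, 0.1, -0.2167], [0, 0, 0]]]}}

```text
time: 10.85
position: [0.4932, 0.025, 0.2302]
tcp_rot: [-3.141, -0.051, 0.0]
wrist_force: [0.4, 0.6, -0.3]
width: 0.0499
grip_force: 0.0
```

Run:
```python
from h import *
from workcell import env
s=env.sense();f=env.grab_frame("wrist");np.savez("w5.npz",pos=s['position'],rot=s['tcp_rot'],**f);cv2.imwrite("pics/w5.png",f["img"])
```

```text
(no output)
```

View pics/w5.png

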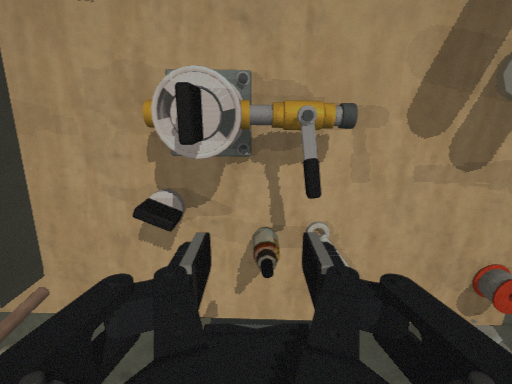

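The cap sits locked with its bar along the housing's x (bar at (189,113), mouth at (198,112)). The lever is still shut, with its pivot at (307,115) and grip at (313,180).

Run:
```python
from h import *
from workcell import env
f=load("w5");s=env.sense();sc=load("scene0")
m,st,c=blob(0,f["img"].max(2)<60,313,180,24);ys,xs=np.nonzero(m);r=cv2.minAreaRect(np.c_[xs,ys].astype(np.float32));print(r)
m2,_,c2=blob(0,sc["img"].max(2)<60,265,212,22);print("tri",tri((f,r[0]),(sc,c2)))
G=onz(f,r[0],.078);P=onz(f,(307,115.5),.08);Y=np.array([.5622,.0868]);a=np.radians(1.3)
print("grip",G,"pivot img",P,"pivot model",Y+.11*np.array([np.sin(a),-np.cos(a)]),np.linalg.norm(G-P),np.degrees(np.arctan2(*(G-P)[1::-1])))
print(local(s,[G[0],G[1],.12]),local(s,[G[0],G[1],.068]),s['tcp_rot'])
```

```text
((311.9917907714844, 177.90982055664062), (39.65465545654297, 15.02893352508545), 84.80557250976562)
tri [ 0.49978245 -0.03435963  0.07938317]
grip [ 0.49998196 -0.03381131  0.078     ] pivot img [ 0.56389896 -0.02278628  0.08      ] pivot model [ 0.56469561 -0.02317169] 0.06489171686991387 -170.2133600532345
[0.00485475 0.05941105 0.10972374] [0.00490818 0.0594403  0.16172371] [-3.14060346e+00 -5.27834350e-02  1.62840288e-03]
```

Scaled: 0.12 m / 0.6 = 0.2, 0.03 m / 0.6 = 0.05, -0.12 rad / 1.5708 = -0.0764.

>>> {"op": "pendant", "data": {"motion": [[0.034, [0.0033, 0.05, 0.0333], [0, 0, -0.0382]], [0.034, [0.0083, 0.0983, 0.1], [0, 0, -0.0764]], [0.034, [0.0083, 0.0983, 0.1667], [0, 0, -0.0764]], [0.034, [0.0083, 0.0983, 0.2], [0, 0, -0.0764]], [0.034, [0.0083, 0.0983, 0.2], [0, 0, -0.0764]]]}}

```text
time: 11.4
position: [0.498, -0.0331, 0.1065]
tcp_rot: [-3.13, -0.242, 0.014]
wrist_force: [-0.6, -0.2, 0.2]
width: 0.0343
grip_force: 0.0
```

>>> {"op": "pendant", "data": {"motion": [[0.034, [0, 0, 0.0333], [0, 0, 0]], [0.034, [0, 0, 0.07], [0, 0, 0]], [0.034, [0, 0, 0.07], [0, 0, 0]], [0.026, [0, 0, 0.07], [0, 0, 0]], [0.026, [0, 0, 0.07], [0, 0, 0]]]}}

```text
time: 11.9
position: [0.5016, -0.0338, 0.0697]
tcp_rot: [3.132, 0.242, 0.004]
wrist_force: [-0.4, 0.1, -0.2]
width: 0.0257
grip_force: 0.0
```

```bash
python3 - <<'E'
from h import *
from workcell import env
s=env.sense();K=R.from_rotvec(s['tcp_rot']).as_matrix();print(s['position'],np.degrees(np.arctan2(K[1,0],K[0,0])),"pivot in tool",local(s,(.5643,-.023,.068)))
E
```

```text
[ 0.50160605 -0.03376387  0.06970289] 8.836485462593584 pivot in tool [ 0.06359849 -0.00100668  0.00187347]
```

Scaled: 0.052 m / 0.6 = 0.0867, 0.0474 m / 0.6 = 0.079, -0.96 rad / 1.5708 = -0.6112.

>>> {"op": "pendant", "data": {"motion": [[0.026, [0.0008, 0.0127, 0], [0, 0, -0.0764]], [0.026, [0.0033, 0.025, 0], [0, 0, -0.1528]], [0.026, [0.0067, 0.0373, 0], [0, 0, -0.2292]], [0.026, [0.0117, 0.049, 0], [0, 0, -0.3056]], [0.026, [0.0183, 0.06, 0], [0, 0, -0.382]], [0.026, [0.0267, 0.07, 0], [0, 0, -0.4584]], [0.026, [0.035, 0.079, 0], [0, 0, -0.5348]], [0.026, [0.045, 0.0867, 0], [0, 0, -0.6112]]]}}

```text
time: 12.7
position: [0.5354, -0.0813, 0.0697]
tcp_rot: [2.662, 1.666, 0.001]
wrist_force: [-1.2, 0.9, 0.7]
width: 0.0261
grip_force: 0.7
```

Run:
```python
from h import *
from workcell import env
s=env.sense();K=R.from_rotvec(s['tcp_rot']).as_matrix();print(np.degrees(np.arctan2(K[1,0],K[0,0])),"pivot in tool",local(s,(.5643,-.023,.068)))
```

```text
64.0866901710995 pivot in tool [0.06505111 0.00053136 0.00171079]
```

Scaled: 0.0325 m / 0.6 = 0.0542, 0.03 m / 0.6 = 0.05, -0.48 rad / 1.5708 = -0.3056.

>>> {"op": "pendant", "data": {"motion": [[0.026, [0.0008, 0.013, 0], [0, 0, -0.0764]], [0.026, [0.0033, 0.0258, 0], [0, 0, -0.1528]], [0.026, [0.0067, 0.0383, 0], [0, 0, -0.2292]], [0.026, [0.0117, 0.05, 0], [0, 0, -0.3056]], [0.026, [0.0142, 0.0542, 0], [0, 0, -0.331]], [0.026, [0.0142, 0.0542, 0], [0, 0, -0.331]]]}}

```text
time: 13.3
position: [0.5689, -0.088, 0.0696]
tcp_rot: [2.149, 2.289, 0.002]
wrist_force: [0.8, 0.6, 1.0]
width: 0.0261
grip_force: 0.0
```

>>> {"op": "pendant", "data": {"motion": [[0.026, [0.0008, 0.0033, 0], [0, 0, -0.0191]], [0.026, [0.0017, 0.0067, 0], [0, 0, -0.0382]], [0.026, [0.0017, 0.0067, 0], [0, 0, -0.0382]]]}}

```text
time: 13.6
position: [0.5704, -0.0867, 0.0686]
tcp_rot: [-2.078, -2.354, 0.004]
wrist_force: [-5.3, -0.9, 4.7]
width: 0.026
grip_force: 2.4
```

```bash
python3 - <<'E'
from h import *
from workcell import env
s=env.sense();K=R.from_rotvec(s['tcp_rot']).as_matrix();print(np.degrees(np.arctan2(K[1,0],K[0,0])),"pivot in tool",local(s,(.5643,-.023,.068)),s['wrist_force'])
E
```

```text
97.1324813823613 pivot in tool [0.06395491 0.00186211 0.00056401] [-5.27774208 -0.85813689  4.67416599]
```

Scaled: 0.003 m / 0.6 = 0.005, 0.002 m / 0.6 = 0.0033.

>>> {"op": "pendant", "data": {"motion": [[0.026, [0, 0.0033, -0.0017], [0, 0, 0]], [0.026, [0, 0.005, -0.0017], [0, 0, 0]], [0.026, [0, 0.005, -0.0017], [0, 0, 0]]]}}

```text
time: 13.9
position: [0.5706, -0.0866, 0.0685]
tcp_rot: [-2.075, -2.35, 0.01]
wrist_force: [-9.3, -3.0, 3.4]
width: 0.0261
grip_force: 4.7
```

>>> {"op": "pendant", "data": {"motion": [[0.026, [0, -0.0067, 0], [0, 0, 0]], [0.034, [0, -0.01, 0], [0, 0, 0]], [0.034, [0, -0.01, 0], [0, 0, 0]], [0.034, [0, -0.01, -0.0667], [0, 0, 0]], [0.034, [0, -0.01, -0.15], [0, 0, 0]], [0.034, [-0.0667, -0.01, -0.2167], [0, 0, 0]], [0.034, [-0.1333, -0.01, -0.25], [0, 0, 0]], [0.034, [-0.1333, -0.01, -0.25], [0, 0, 0]]]}}

```text
time: 14.7
position: [0.5819, -0.1712, 0.224]
tcp_rot: [2.077, 2.341, 0.005]
wrist_force: [0.5, 0.3, -0.7]
width: 0.0344
grip_force: 0.0
```

```bash
python3 - <<'E'
from h import *
from workcell import env
f=env.grab_frame("wrist");t=env.grab_frame("top")
cv2.imwrite("pics/end.png",np.hstack([cv2.resize(f["img"],(400,300)),cv2.resize(t["img"][150:262,140:290],(400,300))]));cv2.imwrite("pics/w6.png",f["img"]);np.savez("w6.npz",**f)
E
```

```text
(no output)
```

View pics/end.png

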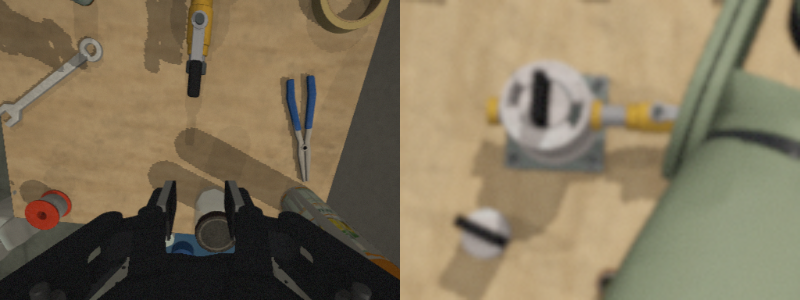

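The left panel shows the lever (grip at (194,80)) in line with the pipe, held against its stop when pushed with 9 N. The right panel shows the cap locked with its bar across the pipe at (540,98). The plain plug hasn't moved and the robot is clear of everything.

```bash
python3 -c "
from workcell import env
print(env.close_job())"
```

```text
the job is handed in; nothing more can be done
None
```

The cap is locked in the filter (it held against an 8.6 N upward pull), the valve lever was then swung fully open to its stop, and the job was handed in at about 15 s with the plain plug, jar, dropper bottle and tape roll untouched.

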